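# Feed one nut from the magazine and nudge it into the pick-up nest

### The job

Press the black mushroom knob of the nut feeder all the way down once and let it spring back up, so that a single nut comes out onto the tray. Then, without lifting it, push that nut sideways along the tray with your fingertips until it rests in the V-shaped nest at the tray's end. Leave the other nuts in the magazine, and do not disturb the bin and the bolt standing behind.

Things in the scene. Friction and masses are not known exactly. Their poses are not given: they have to be found in the camera images.
- feeder: Nut feeder bolted to the bed: grey L-shaped base, 8 mm thick, grey drive housing, aluminium magazine (x 17 to 51, top z 54 mm) holding 4 nuts in a stack. Origin on the bed under the tray spot where a nut comes out; its z is up; nuts come out along its -x (robot side); the nest is to its -y. Tray floor z 8 mm, open at +y; 5 mm lips at x -21 and (y below -22) +21 mm.
- knob_top (a point): Centre of the top of the plunger's black mushroom knob, 33 mm across, on the rear housing: feeder frame (93, 0, 105) mm when up, z 80 when fully pressed. Moves with the knob. Go to it from above: the press head right of it (its -y side) has a hand wheel 0.39 m high, and a shaft bearing 0.13 m high stands close beside the feeder.
- plunger (a joint): Downward travel of the knob in m: 0 up, 0.025 at the bottom stop. Spring: 2.5 N at the top, 5.5 N at the bottom; returns by itself when let go. A rack and pinion drives a blade under the magazine that pushes the lowest nut 36 mm out; as the blade goes back the next nut drops down.
- nest (a point): Where the nut's centre is when home in the nest: on the tray floor, feeder frame (0, -42, 8) mm. The nest is a steel V block of 120 degrees, 11 mm high, open to the feeder's +y; its apex is 14 mm farther to -y, its arms reach x -15 to 15 mm, y -47.
- nut_a: The lowest nut, the one to feed. Dark steel hex nut, 24 mm across flats, 27.7 across corners, 13 mm high, 35 g; origin at the centre of its underside. Starts in the magazine at feeder (34, 0, 8) mm; a full press leaves it lying near feeder (0, 0, 8).
- nut_b: Second nut, same kind, to stay in the magazine: starts at feeder (34, 0, 21) mm, drops to z 8 when the first is fed.
- nut_c: Third nut, same kind, stays in the magazine: z 34 mm, then 21.
- nut_d: Top nut, same kind, stays in the magazine: z 47 mm, then 34.
- parts_bin: Small blue bin of bolts, 84x106 mm, 42 mm high, origin at its foot. Leave alone.
- bolt: Rusty bolt, 67 mm high, standing on its 20 mm head, origin at its foot. Leave alone.
Mind the look-alikes: they are no part of the job. What is shaped like the nut_d but orange is not meant.

How it is judged:
On the way, in this order (a step that is already met when the one before it is completed fails the run):
1. the knob is pressed fully down and the lowest nut is pushed out of the magazine (value of joint plunger above 0.0225 m and x of nut_a in the frame of feeder below 0.01 m).
2. the knob is back up, one nut lies on the tray in front of the magazine and the next has dropped down (value of joint plunger below 0.003 m and x of nut_a in the frame of feeder below 0.01 m and y of nut_a in the frame of feeder above -0.025 m and z of nut_a in the frame of feeder between 0.006 and 0.0105 m and x of nut_b in the frame of feeder between 0.029 and 0.039 m and y of nut_b in the frame of feeder between -0.006 and 0.006 m and z of nut_b in the frame of feeder between 0.005 and 0.011 m and x of nut_c in the frame of feeder between 0.029 and 0.039 m and y of nut_c in the frame of feeder between -0.006 and 0.006 m and z of nut_c in the frame of feeder between 0.018 and 0.024 m and x of nut_d in the frame of feeder between 0.029 and 0.039 m and y of nut_d in the frame of feeder between -0.006 and 0.006 m and z of nut_d in the frame of feeder between 0.031 and 0.037 m), for 0.1 s.
3. the nut is pushed into the V nest (horizontal distance between nut_a and nest below 0.007 m and z of nut_a in the frame of feeder between 0.006 and 0.0105 m), for 0.1 s.
At the end, for the whole second after the job is handed in: The first nut lies flat on the tray at rest, its centre within 7 mm of its place in the V nest; the knob is back up (within 3 mm) and the other three nuts are stacked in the magazine (all of step 3 and linear speed of nut_a below 0.01 m/s and value of joint plunger below 0.003 m and x of nut_b in the frame of feeder between 0.029 and 0.039 m and y of nut_b in the frame of feeder between -0.006 and 0.006 m and z of nut_b in the frame of feeder between 0.005 and 0.011 m and x of nut_c in the frame of feeder between 0.029 and 0.039 m and y of nut_c in the frame of feeder between -0.006 and 0.006 m and z of nut_c in the frame of feeder between 0.018 and 0.024 m and x of nut_d in the frame of feeder between 0.029 and 0.039 m and y of nut_d in the frame of feeder between -0.006 and 0.006 m and z of nut_d in the frame of feeder between 0.031 and 0.037 m); the robot touches nothing.
It fails at once if a nut is lifted instead of pushed (z of nut_a in the frame of feeder above 0.016 m).
It fails at once if a second nut is fed (x of any of nut_b, nut_c, nut_d in the frame of feeder below 0.02 m).
It fails at once if a nut leaves the top of the magazine (z of nut_d in the frame of feeder above 0.056 m).
It fails at once if a bystander (bin or bolt) is moved or knocked over (distance of any of parts_bin, bolt from where it was at the start of the episode above 0.015 m or angle between any of parts_bin, bolt's own z axis and vertical above 0.3 rad).
It also fails if it takes over 48 s, if anything falls off the work surface, if the arm or the gripper's body presses on something with over 40 N, if the wrist force passes 120 N, or if a joint passes its speed limit or range.

### The arm

A 6-joint arm with a two-finger parallel gripper is mounted at the origin on the work surface; the furniture and walls round the work are solid. World frame = base frame: x ahead of the robot, y to its left, z up, the work surface at z = 0. Lengths are in m, angles in rad, forces in N, time in s.
With the tool pointing down it reaches from about 0.35 to 1 m from the base axis. Payload 7.1 kg.
Tool frame: the origin (TCP) lies where the fingers leave the gripper's body, on its centre line; the fingertips stand 73 mm ahead of it and the grasp point (between the pads) lies 54 mm ahead of it; z points along the fingers, y is the direction in which the jaws open and shut (so a half turn about z gives the same grasp; the last joint's range is limited). The gripper opens to 85 mm and grips with 20 to 120 N. Pads are 22 mm wide; open, the fingers measure 114 mm over their backs; the gripper's body (76 mm by 85 mm) begins 54 mm behind the grasp point. The pads swing forward as they close: fully open they stand 13 mm farther back than shut.
Start: joints at [1.228, 0.423, 1.63, -0, 1.089, -0.019], TCP at [0.199, 0.593, 0.304] pointing down, gripper open.
Joint ranges: [-3, 3], [-0.9, 2.11], [0.09, 2.58], [-1.31, 4.45], [0.11, 2.69], [-2.54, 2.54]. Speed limits (rad/s): [2.39, 2.39, 3.01, 3.14, 3.14, 3.14].

### API

Orientations are given as [roll, pitch, yaw] about the fixed x, y, z axes, in that order (R = Rz(yaw) Ry(pitch) Rx(roll)).
In Python, from rig import get_state, grab_frame, job_done gives the robot as it stands.
- The arm moves only by the tool arm_command, never from a script. Its argument "rows" is a list of rows, each an object with "turn": the turn, a rotation vector about the world's x, y, z in degrees, a list of three; "offset": the shift along the world's x, y, z in m, a list of three; "gripper": the closure, from 0 (fully open) to 1 (shut). A call has 1 to 12 rows; each row shifts and turns the commanded pose from where the row before left it; what a row does not reach is not made up. A row lasts 1/8 s, in which the tool goes at most 62.5 mm and 10.7 degrees, less where a joint would pass 70% of its speed; a pose out of reach is approached as far as the arm can. A call with a gripper value outside its range is refused whole. The fingers move at their own pace and stop on an object; "grip_force" is the grip in N (left out, the last holds). Time passes only in rows, so rows that do not move let the fingers close. It gives the time, the measured TCP pose, the force and the opening at its end, in the units of the state.
- get_state(): the state, without advancing time (a new reading comes with each control period).
- grab_frame(name): name is "side" or "top"; returns a dict with "image" (420x560x3 uint8, red, green, blue), "mtx" (3x3 intrinsics, pixels), "extrinsics" (4x4, takes a point from camera to world coordinates). Camera axes: x right, y down, z forward; pixel columns grow to the right and rows downward; lengths in m; the calibration is good to about 2 mm. A picture is of the moment at which its call begins. There is no depth.
- job_done(): hands the job in, once; it reports no verdict.
The state is a dict: "time": time; "qpos": joint angles; "qvel": joint speeds; "joint_torque": joint torques, N m; "eef_pos": TCP position; "tool_rot": TCP orientation; "contact_force": force on the tool from outside, world axes, zero at the start; "ft_torque": the same for the moment, N m; "finger_gap": opening from 0.0 (shut) to 1.0 (fully open).
Only numpy, scipy, OpenCV 4.12 (cv2) and the standard library are available. Lean on these libraries where they do the work, as an engineer would, in place of code of your own. Each camera call takes 0.05 s, during which the arm holds its last target. There are 200 camera calls.

## Working session

There is one attempt and no reset: what is moved stays moved. The work goes in short steps, Python scripts to look and compute and a tool call to move; the robot and the scene stay as the last step left them, time stands still between calls to the robot, and variables do not carry over. Pictures are saved under pics/ and viewed, about 8 in all and at most 12, crops included, and the job is handed in when it is done.

Besides the shell and the picture viewer there is one more tool, called after "Call:" by a JSON object that holds its "op" and its "data". arm_command: Moves the arm, as the interface text tells. Its arguments: {"type":"object","properties":{"rows":{"type":"array","items":{"type":"object","properties":{"turn":{"type":"array","items":{"type":"number"}},"offset":{"type":"array","items":{"type":"number"}},"gripper":{"type":"number"}}}},"grip_force":{"type":"number"}},"required":["rows"]}

```bash
mkdir -p pics; ls; python3 - <<'E'
from rig import *
import cv2,numpy as np
s=get_state();print(s)
for n in("side","top"):
    f=grab_frame(n);cv2.imwrite(f"pics/{n}0.png",f["image"][:,:,::-1]);np.savez(f"{n}0.npz",**f)
    print(n,f["mtx"].round(1).tolist(),f["extrinsics"].round(4).tolist())
E
```

```text
pics
{'time': 0.0, 'qpos': array([ 1.22799723e+00,  4.23881075e-01,  1.63071445e+00, -1.24631564e-05,
        1.08858824e+00, -1.89888599e-02]), 'qvel': array([ 6.94331009e-04,  3.30056009e-04,  2.66025522e-04,  2.55262911e-04,
        6.96806552e-06, -1.33146609e-03]), 'joint_torque': array([-4.93847219e-04, -5.57370973e+01, -2.81744403e+01, -2.38020102e-04,
        7.46886595e-03,  1.02765600e-05]), 'eef_pos': array([0.19868492, 0.59210898, 0.30311087]), 'tool_rot': array([-3.14000162e+00, -1.91807072e-05,  2.81778819e+00]), 'contact_force': array([ 0.33096874,  0.00917649, -0.70984684]), 'ft_torque': array([-0.0012882 , -0.02624918, -0.04154649]), 'finger_gap': 1.000789299696698}
side [[466.1, 0.0, 283.0], [0.0, 466.1, 212.5], [0.0, 0.0, 1.0]] [[-0.9589, -0.1156, 0.259, 0.2611], [-0.2835, 0.4111, -0.8664, 0.8354], [-0.0063, -0.9042, -0.427, 0.4616], [0.0, 0.0, 0.0, 1.0]]
top [[390.8, 0.0, 285.2], [0.0, 390.8, 208.9], [0.0, 0.0, 1.0]] [[0.0136, -0.9785, 0.2056, 0.3206], [-0.9999, -0.0126, 0.006, 0.1309], [-0.0032, -0.2057, -0.9786, 0.9364], [0.0, 0.0, 0.0, 1.0]]
```

View pics/side0.png

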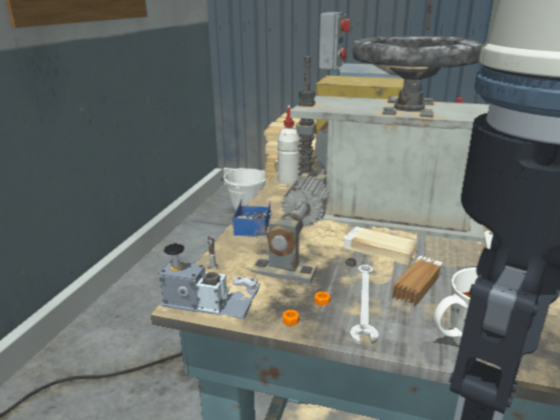

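View pics/top0.png

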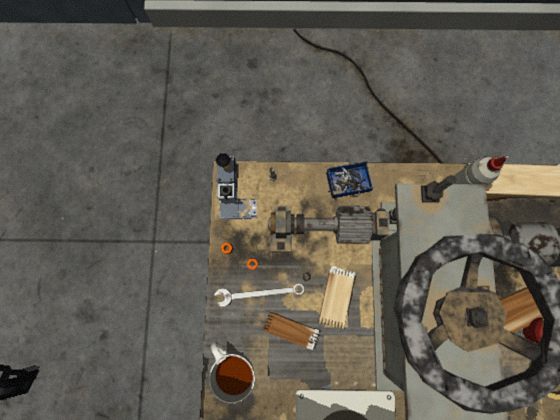

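The side view shows the feeder at about (210,285), with the knob at (174,250) and the bolt at (211,250). In the top view the knob is at (224,159), the magazine at (226,190) and the V nest at (250,208). I'll zoom in on both.

```bash
python3 - <<'E'
import cv2,numpy as np
a=cv2.imread("pics/side0.png")[235:325,150:270];b=cv2.imread("pics/top0.png")[145:225,205:285]
a=cv2.resize(a,(600,450),interpolation=cv2.INTER_CUBIC)  #x5
cv2.imwrite("pics/ca.png",a);cv2.imwrite("pics/cb.png",cv2.resize(b,(560,560),interpolation=cv2.INTER_CUBIC)) #x7
E
```

```text
(no output)
```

View pics/ca.png

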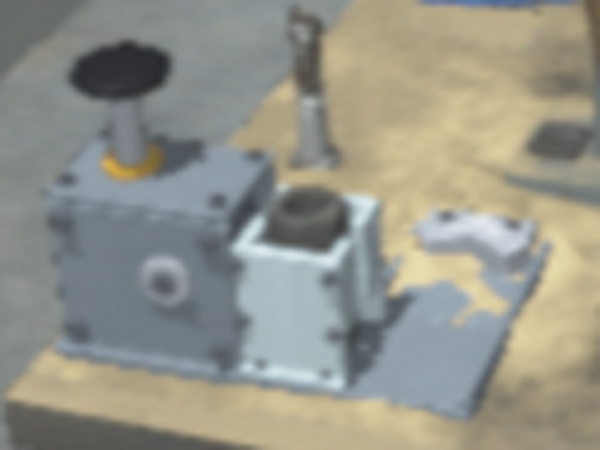

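View pics/cb.png

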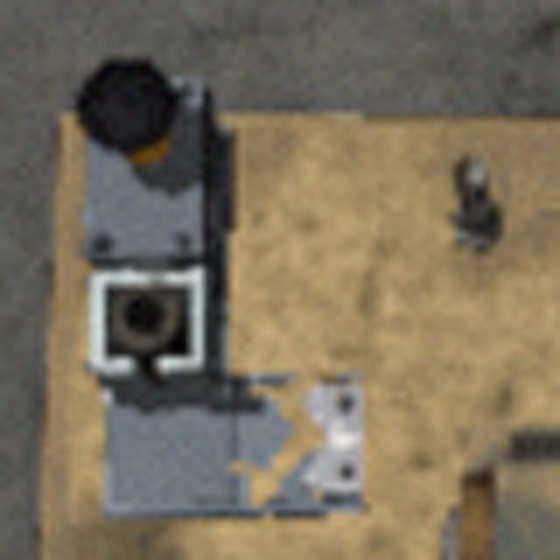

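Side crop (5x): knob at (120,68), magazine top rim corners near (232,247), (275,185), (380,197) and (350,262). Top crop (7x): knob at (128,106), magazine rim x 90–207 and y 269–372, nest block at x 305–362 and y 380–495.

```bash
cat > h.py <<'E'
import numpy as np,cv2
def ray(f,uv):
    d=np.linalg.inv(f["mtx"])@[*uv,1];E=f["extrinsics"];return E[:3,3],E[:3,:3]@d/np.linalg.norm(d)
def plane(f,uv,z):
    o,d=ray(f,uv);return o+d*(z-o[2])/d[2]
def tri(r):
    A=sum(np.eye(3)-np.outer(d,d) for o,d in r);b=sum((np.eye(3)-np.outer(d,d))@o for o,d in r)
    p=np.linalg.solve(A,b);return p,[np.linalg.norm(np.cross(p-o,d)) for o,d in r]
def proj(f,p):
    E=f["extrinsics"];c=E[:3,:3].T@(np.asarray(p)-E[:3,3]);q=f["mtx"]@c;return q[:2]/q[2]
E
python3 - <<'E'
from h import *
T=dict(np.load("top0.npz"));S=dict(np.load("side0.npz"))
t=lambda x,y:((x+.5)/7-.5+205,(y+.5)/7-.5+145); s=lambda x,y:((x+.5)/5-.5+150,(y+.5)/5-.5+235)
# dark knob masks
def blob(f,c,r,th):
    m=(f["image"].max(2)<th).astype(np.uint8);M=np.zeros_like(m);cv2.circle(M,tuple(int(round(v)) for v in c),r,1,-1)
    n,l,st,ce=cv2.connectedComponentsWithStats(m*M);i=1+st[1:,4].argmax();return ce[i],st[i]
kt,a=blob(T,t(128,106),8,50);ks,b=blob(S,s(120,68),12,60);print(kt,a,ks,b)
print("knob",tri([ray(T,kt),ray(S,ks)]))
cs=[((90,270),(380,197)),]
for n,(p,q) in dict(mag_c=((148,320),(309,223)),nutd=((145,316),(310,215))).items(): print(n,tri([ray(T,t(*p)),ray(S,s(*q))]))
for z,ps in((.054,[(90,270),(207,268),(207,372),(92,372)]),(.105,[(128,106)]),(.008,[(107,515),(362,507),(362,380)]),(.019,[(362,375),(362,495),(345,438)])):
    for p in ps: print("top",z,p,plane(T,t(*p),z).round(4))
for z,ps in((.054,[(232,247),(275,185),(380,197),(350,262)]),(.105,[(120,66)]),(.008,[(472,412),(548,243)])):
    for p in ps: print("side",z,p,plane(S,s(*p),z).round(4))
E
```

```text
[222.93197279 159.67346939] [216 154  15  13 147] [173.859375  248.5703125] [165 244  18  10 128]
knob (array([0.60656675, 0.27706078, 0.10142697]), [np.float64(0.00042242987894064487), np.float64(0.0004224298789405101)])
mag_c (array([0.54765488, 0.27528385, 0.05436134]), [np.float64(0.0007084677193920997), np.float64(0.0007084677193921612)])
nutd (array([0.54754325, 0.27560152, 0.05773322]), [np.float64(0.0013083070547747961), np.float64(0.0013083070547746504)])
top 0.054 (90, 270) [0.5655 0.2957 0.054 ]
top 0.054 (207, 268) [0.5666 0.2566 0.054 ]
top 0.054 (207, 372) [0.5309 0.2552 0.054 ]
top 0.054 (92, 372) [0.5304 0.2934 0.054 ]
top 0.105 (128, 106) [0.6057 0.2768 0.105 ]
top 0.008 (107, 515) [0.4907 0.2941 0.008 ]
top 0.008 (362, 507) [0.4946 0.2062 0.008 ]
top 0.008 (362, 380) [0.5397 0.2075 0.008 ]
top 0.019 (362, 375) [0.5389 0.2066 0.019 ]
top 0.019 (362, 495) [0.4968 0.2054 0.019 ]
top 0.019 (345, 438) [0.5166 0.2118 0.019 ]
side 0.054 (232, 247) [0.5645 0.2937 0.054 ]
side 0.054 (275, 185) [0.5669 0.2576 0.054 ]
side 0.054 (380, 197) [0.5314 0.2548 0.054 ]
side 0.054 (350, 262) [0.526  0.2912 0.054 ]
side 0.105 (120, 66) [0.6042 0.2806 0.105 ]
side 0.008 (472, 412) [0.487  0.2945 0.008 ]
side 0.008 (548, 243) [0.4947 0.2004 0.008 ]
```

Two-view result: magazine centre (0.548, 0.275), knob (0.606, 0.277), yaw about 2.3°. That puts the origin near (0.514, 0.274) and the nest near (0.5157, 0.232). I'll move above the knob with the fingers shut and the jaw axis along the feeder's y.

Call:
{"op": "arm_command", "data": {"rows": [{"offset": [0.034,-0.0262,0],"turn": [0,0,1.74],"gripper": 1},{"offset": [0.034,-0.0262,0],"turn": [0,0,1.74],"gripper": 1},{"offset": [0.034,-0.0262,0],"turn": [0,0,1.74],"gripper": 1},{"offset": [0.034,-0.0262,0],"turn": [0,0,1.74],"gripper": 1},{"offset": [0.034,-0.0262,0],"turn": [0,0,1.74],"gripper": 1},{"offset": [0.034,-0.0262,0],"turn": [0,0,1.74],"gripper": 1},{"offset": [0.034,-0.0262,0],"turn": [0,0,1.74],"gripper": 1},{"offset": [0.034,-0.0262,0],"turn": [0,0,1.74],"gripper": 1},{"offset": [0.034,-0.0262,0],"turn": [0,0,1.74],"gripper": 1},{"offset": [0.034,-0.0262,0],"turn": [0,0,1.74],"gripper": 1},{"offset": [0.034,-0.0262,0],"turn": [0,0,1.74],"gripper": 1},{"offset": [0.034,-0.0262,0],"turn": [0,0,1.74],"gripper": 1}], "grip_force": 30}}

```text
time: 1.6
eef_pos: [0.6077, 0.2771, 0.3034]
tool_rot: [-3.141, -0.001, -3.1]
contact_force: [0.6, -0.3, -0.2]
finger_gap: -0.001
```

Call:
{"op": "arm_command", "data": {"rows": [{"offset": [-0.001,0,-0.03],"gripper": 1},{"offset": [0,0,-0.03],"gripper": 1},{"offset": [0,0,-0.03],"gripper": 1},{"offset": [0,0,-0.02],"gripper": 1},{"offset": [0,0,0],"gripper": 1},{"offset": [0,0,0],"gripper": 1}]}}

```text
invalid input at $.rows[0]: expected keys turn, offset, gripper
```

```bash
python3 - <<'E'
from rig import *
import cv2
print(get_state()["contact_force"])
a=grab_frame("side")["image"][185:325,130:290,::-1];b=grab_frame("top")["image"][105:245,185:345,::-1]
cv2.imwrite("pics/v1.png",cv2.hconcat([cv2.resize(x,(400,350),interpolation=3) for x in(a,b)]))
E
```

```text
[ 0.61178017 -0.28519122 -0.17380998]
```

View pics/v1.png

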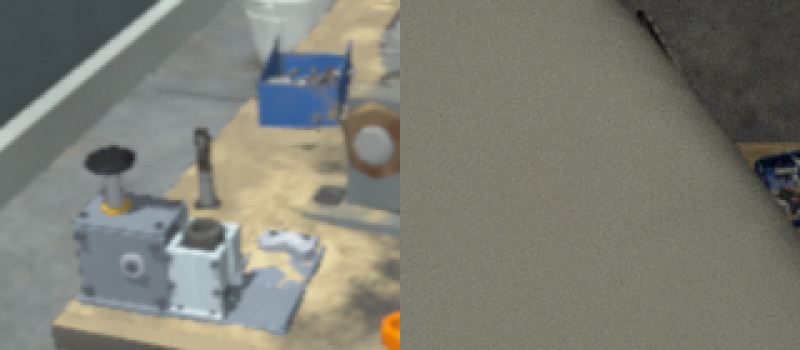

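The command was refused because every row needs "turn", so nothing moved. The side view is clear of the arm; the top view is blocked by it.

Call:
{"op": "arm_command", "data": {"rows": [{"offset": [-0.001,0,-0.03],"turn": [0,0,0],"gripper": 1},{"offset": [0,0,-0.03],"turn": [0,0,0],"gripper": 1},{"offset": [0,0,-0.03],"turn": [0,0,0],"gripper": 1},{"offset": [0,0,-0.023],"turn": [0,0,0],"gripper": 1},{"offset": [0,0,0],"turn": [0,0,0],"gripper": 1},{"offset": [0,0,0],"turn": [0,0,0],"gripper": 1}]}}

```text
time: 2.45
eef_pos: [0.6059, 0.2786, 0.1917]
tool_rot: [3.141, 0.001, -3.101]
contact_force: [0.6, 0.4, 0.6]
finger_gap: -0.002
```

```bash
python3 - <<'E'
from rig import *
import cv2
a=grab_frame("side")["image"][185:325,130:290,::-1]
cv2.imwrite("pics/v2.png",cv2.resize(a,(640,560),interpolation=3))
E
```

```text
(no output)
```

View pics/v2.png

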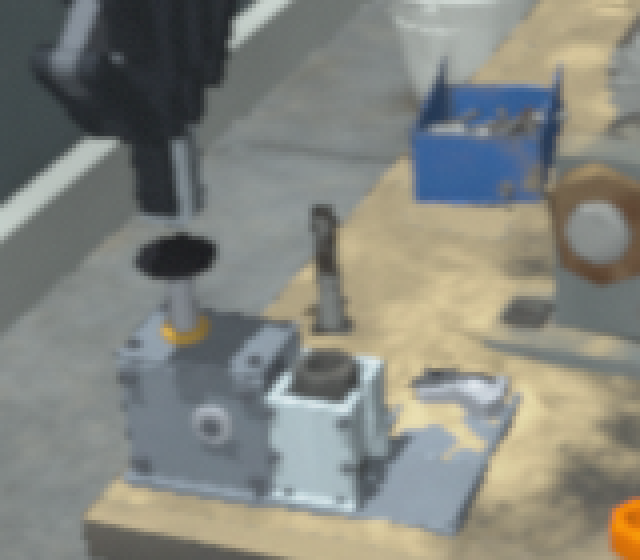

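The shut fingers are centred over the knob; the tip is at about (170,215) and the knob at (177,257). Now pressing.

Call:
{"op": "arm_command", "data": {"rows": [{"offset": [0,-0.001,-0.01],"turn": [0,0,0],"gripper": 1},{"offset": [0,0,-0.005],"turn": [0,0,0],"gripper": 1},{"offset": [0,0,-0.005],"turn": [0,0,0],"gripper": 1},{"offset": [0,0,-0.005],"turn": [0,0,0],"gripper": 1},{"offset": [0,0,-0.005],"turn": [0,0,0],"gripper": 1},{"offset": [0,0,-0.005],"turn": [0,0,0],"gripper": 1},{"offset": [0,0,-0.003],"turn": [0,0,0],"gripper": 1},{"offset": [0,0,0],"turn": [0,0,0],"gripper": 1},{"offset": [0,0,0],"turn": [0,0,0],"gripper": 1}]}}

```text
time: 3.62
eef_pos: [0.6059, 0.2771, 0.1531]
tool_rot: [-3.142, -0.0, -3.101]
contact_force: [-1.4, -0.7, 5.2]
finger_gap: -0.0
```

Call:
{"op": "arm_command", "data": {"rows": [{"offset": [0,0,-0.001],"turn": [0,0,0],"gripper": 1},{"offset": [0,0,-0.001],"turn": [0,0,0],"gripper": 1},{"offset": [0,0,0],"turn": [0,0,0],"gripper": 1},{"offset": [0,0,0],"turn": [0,0,0],"gripper": 1}]}}

```text
time: 4.12
eef_pos: [0.6059, 0.2771, 0.1526]
tool_rot: [3.142, 0.0, -3.101]
contact_force: [-4.8, -3.0, 15.2]
finger_gap: 0.004
```

```bash
python3 - <<'E'
from rig import *
import cv2
s=get_state();print(s["contact_force"],s["eef_pos"])
a=grab_frame("side")["image"][185:325,130:290,::-1]
cv2.imwrite("pics/v3.png",cv2.resize(a,(640,560),interpolation=3))
E
```

```text
[-4.76454107 -2.9614014  15.23256681] [0.60591632 0.27709686 0.15258468]
```

View pics/v3.png

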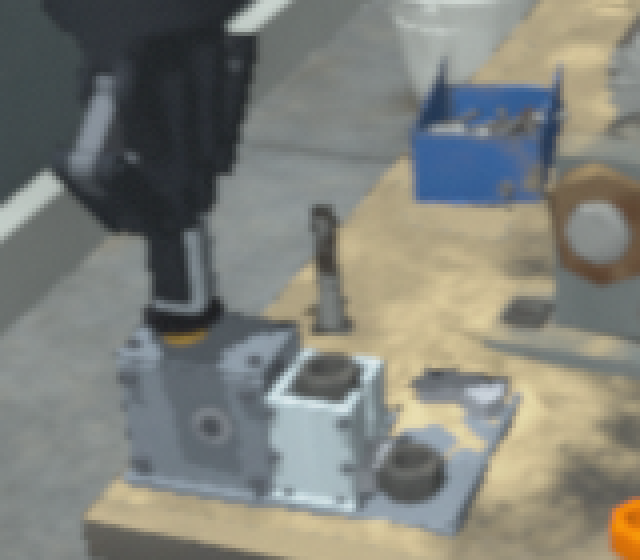

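The knob is at its stop (15 N) and the nut is out on the tray at crop (412,470). Raising straight up and then back toward the robot, clear of the top camera's view if possible.

Call:
{"op": "arm_command", "data": {"rows": [{"offset": [0,0,0.005],"turn": [0,0,0],"gripper": 1},{"offset": [0,0,0.008],"turn": [0,0,0],"gripper": 1},{"offset": [0,0,0.008],"turn": [0,0,0],"gripper": 1},{"offset": [0,0,0.01],"turn": [0,0,0],"gripper": 1},{"offset": [0,0,0.03],"turn": [0,0,0],"gripper": 1},{"offset": [-0.02,0.02,0.03],"turn": [0,0,0],"gripper": 1},{"offset": [-0.036,0.018,0],"turn": [0,0,0],"gripper": 1},{"offset": [-0.036,0.018,0],"turn": [0,0,0],"gripper": 1},{"offset": [0,0,0],"turn": [0,0,0],"gripper": 1},{"offset": [0,0,0],"turn": [0,0,0],"gripper": 1}]}}

```text
time: 5.42
eef_pos: [0.5142, 0.3333, 0.2423]
tool_rot: [3.141, 0.001, -3.1]
contact_force: [-0.2, 0.4, -0.2]
finger_gap: 0.0
```

```bash
python3 - <<'E'
from rig import *
from h import *
s=get_state();print(s["contact_force"],s["eef_pos"],s["tool_rot"])
f=grab_frame("side");np.savez("side2.npz",**f);a=f["image"][185:325,130:290,::-1]
for p in [(.514,.274,.021),(.5157,.232,.021),(.548,.2753,.047)]: print(proj(f,p))
# dark nut mask on tray
m=(f["image"].max(2)<75).astype(np.uint8);M=np.zeros_like(m);M[285:315,222:250]=1
n,l,st,ce=cv2.connectedComponentsWithStats(m*M);i=1+st[1:,4].argmax();print(st[i],ce[i],plane(f,ce[i],.0145))
cv2.imwrite("pics/v4.png",cv2.resize(a,(640,560),interpolation=3))
E
```

```text
[-0.21962152  0.42925367 -0.20865607] [0.51421053 0.33327294 0.24228676] [ 3.14136262e+00  7.61645718e-04 -3.10046499e+00]
[232.29549469 299.61425821]
[240.86813034 285.0049646 ]
[211.09148208 282.99347485]
[229 296  12  14  98] [235.23469388 301.53061224] [0.51125445 0.26921763 0.0145    ]
```

View pics/v4.png

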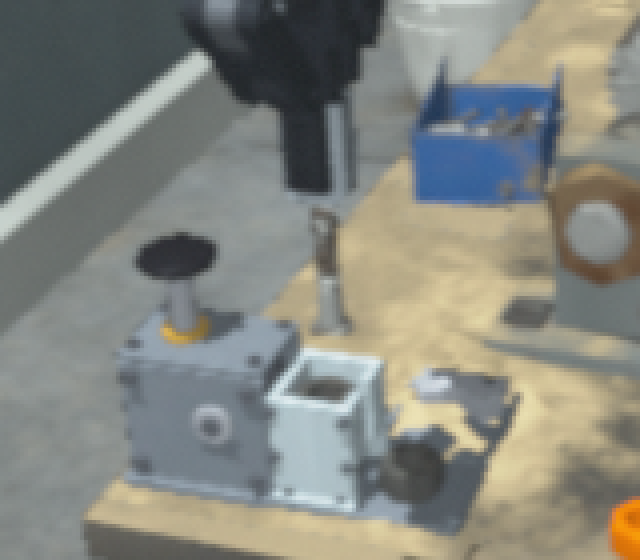

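The knob is up again, the stack has dropped, and the nut lies in front of the magazine at crop (412,470), about world (0.511, 0.270). Descending on its +y side to a tip height of about 12 mm.

Call:
{"op": "arm_command", "data": {"rows": [{"offset": [-0.0025,0,-0.03],"turn": [0,0,0],"gripper": 1},{"offset": [0,0,-0.03],"turn": [0,0,0],"gripper": 1},{"offset": [0,0,-0.03],"turn": [0,0,0],"gripper": 1},{"offset": [0,0,-0.03],"turn": [0,0,0],"gripper": 1},{"offset": [0,0,-0.02],"turn": [0,0,0],"gripper": 1},{"offset": [0,0,-0.0175],"turn": [0,0,0],"gripper": 1},{"offset": [0,0,0],"turn": [0,0,0],"gripper": 1},{"offset": [0,0,0],"turn": [0,0,0],"gripper": 1}]}}

```text
time: 6.48
eef_pos: [0.5119, 0.3334, 0.0851]
tool_rot: [3.141, 0.001, -3.101]
contact_force: [-0.3, 0.7, 0.4]
finger_gap: -0.004
```

Call:
{"op": "arm_command", "data": {"rows": [{"offset": [0.0002,-0.006,-0.0005],"turn": [0,0,0],"gripper": 1},{"offset": [0.0002,-0.006,0],"turn": [0,0,0],"gripper": 1},{"offset": [0.0002,-0.006,0],"turn": [0,0,0],"gripper": 1},{"offset": [0.0002,-0.006,0],"turn": [0,0,0],"gripper": 1},{"offset": [0.0002,-0.006,0],"turn": [0,0,0],"gripper": 1},{"offset": [0.0002,-0.005,0],"turn": [0,0,0],"gripper": 1},{"offset": [0.0002,-0.005,0],"turn": [0,0,0],"gripper": 1},{"offset": [0.0002,-0.005,0],"turn": [0,0,0],"gripper": 1},{"offset": [0.0002,-0.005,0],"turn": [0,0,0],"gripper": 1},{"offset": [0.0002,-0.005,0],"turn": [0,0,0],"gripper": 1},{"offset": [0,0,0],"turn": [0,0,0],"gripper": 1}]}}

```text
time: 7.85
eef_pos: [0.5133, 0.2777, 0.0839]
tool_rot: [-3.141, -0.0, -3.101]
contact_force: [0.4, -0.1, -0.0]
finger_gap: 0.0
```

```bash
python3 - <<'E'
from rig import *
import cv2
s=get_state();print(s["contact_force"],s["eef_pos"])
f=grab_frame("side");a=f["image"][225:325,150:270,::-1]
cv2.imwrite("pics/v5.png",cv2.resize(a,(600,500),interpolation=3))
E
```

```text
[ 0.37371955 -0.10667846 -0.0474644 ] [0.51327569 0.27771838 0.08389418]
```

View pics/v5.png

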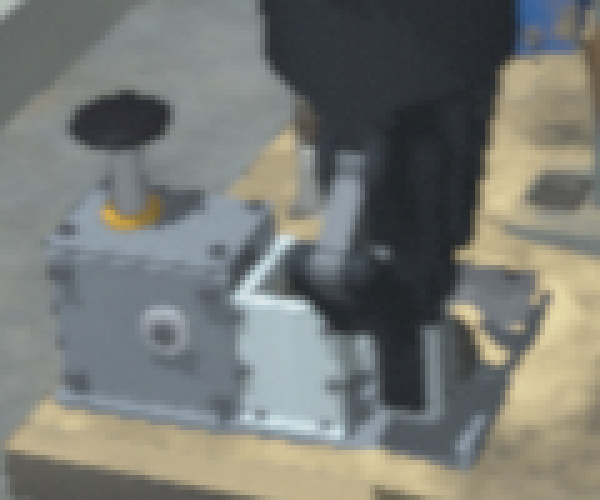

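The nut shows just beyond the fingertips at crop (465,350). The force is still near zero, so I'll keep pushing gently.

Call:
{"op": "arm_command", "data": {"rows": [{"offset": [0.0002,-0.004,0],"turn": [0,0,0],"gripper": 1},{"offset": [0.0001,-0.003,0],"turn": [0,0,0],"gripper": 1},{"offset": [0.0001,-0.003,0],"turn": [0,0,0],"gripper": 1},{"offset": [0.0001,-0.002,0],"turn": [0,0,0],"gripper": 1},{"offset": [0,0,0],"turn": [0,0,0],"gripper": 1}]}}

```text
time: 8.52
eef_pos: [0.5138, 0.2659, 0.0839]
tool_rot: [-3.142, -0.0, -3.101]
contact_force: [0.2, 0.0, 0.0]
finger_gap: 0.003
```

Call:
{"op": "arm_command", "data": {"rows": [{"offset": [0.0001,-0.002,0],"turn": [0,0,0],"gripper": 1},{"offset": [0.0001,-0.002,0],"turn": [0,0,0],"gripper": 1},{"offset": [0,-0.001,0],"turn": [0,0,0],"gripper": 1},{"offset": [0,0,0],"turn": [0,0,0],"gripper": 1}]}}

```text
time: 9.02
eef_pos: [0.514, 0.2611, 0.0839]
tool_rot: [-3.142, -0.0, -3.101]
contact_force: [-0.2, -0.3, -0.2]
finger_gap: -0.0
```

Call:
{"op": "arm_command", "data": {"rows": [{"offset": [0,-0.001,0],"turn": [0,0,0],"gripper": 1},{"offset": [0.0001,-0.001,0],"turn": [0,0,0],"gripper": 1},{"offset": [0,-0.001,0],"turn": [0,0,0],"gripper": 1},{"offset": [0,0,0],"turn": [0,0,0],"gripper": 1}]}}

```text
time: 9.52
eef_pos: [0.5141, 0.258, 0.0839]
tool_rot: [-3.142, -0.0, -3.101]
contact_force: [0.2, -0.2, -0.2]
finger_gap: 0.003
```

```bash
python3 - <<'E'
from rig import *
import cv2
s=get_state();print(s["contact_force"],s["eef_pos"])
f=grab_frame("side");a=f["image"][265:325,200:270,::-1]
cv2.imwrite("pics/v6.png",cv2.resize(a,(560,480),interpolation=3))
E
```

```text
[ 0.24001387 -0.15936768 -0.19742513] [0.51411816 0.258028   0.08392497]
```

View pics/v6.png

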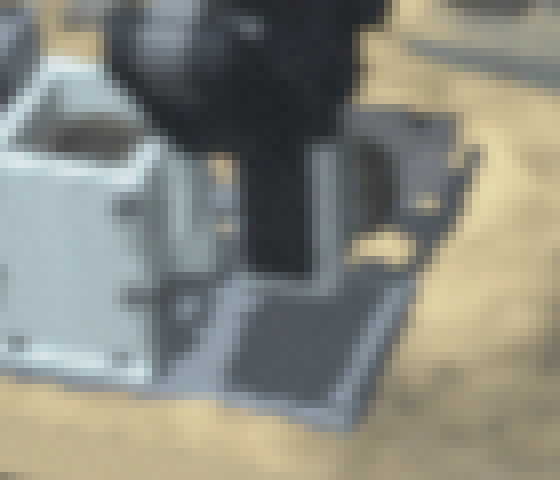

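The nut is between the fingertips and the nest at crop (375,180). There's no reaction force yet, so I'll continue in 1 mm steps.

Call:
{"op": "arm_command", "data": {"rows": [{"offset": [0,-0.001,0],"turn": [0,0,0],"gripper": 1},{"offset": [0.0001,-0.001,0],"turn": [0,0,0],"gripper": 1},{"offset": [0,-0.001,0],"turn": [0,0,0],"gripper": 1},{"offset": [0,0,0],"turn": [0,0,0],"gripper": 1}]}}

```text
time: 10.07
eef_pos: [0.5145, 0.2565, 0.0843]
tool_rot: [3.14, 0.001, -3.101]
contact_force: [-2.2, 9.4, 0.8]
finger_gap: -0.001
```

A 9.4 N reaction in +y means the nut is seated. Backing off in +y, then up and clear.

Call:
{"op": "arm_command", "data": {"rows": [{"offset": [0,0.002,0],"turn": [0,0,0],"gripper": 1},{"offset": [0,0.01,0],"turn": [0,0,0],"gripper": 1},{"offset": [-0.001,0.03,0],"turn": [0,0,0],"gripper": 1},{"offset": [-0.001,0.03,0.01],"turn": [0,0,0],"gripper": 1},{"offset": [0,0.01,0.05],"turn": [0,0,0],"gripper": 1},{"offset": [0,0,0.06],"turn": [0,0,0],"gripper": 1},{"offset": [-0.04,0.03,0.04],"turn": [0,0,0],"gripper": 1},{"offset": [-0.04,0.04,0.02],"turn": [0,0,0],"gripper": 1},{"offset": [-0.04,0.04,0],"turn": [0,0,0],"gripper": 1},{"offset": [-0.04,0.04,0],"turn": [0,0,0],"gripper": 1},{"offset": [-0.04,0.04,0],"turn": [0,0,0],"gripper": 1},{"offset": [-0.03,0.03,0],"turn": [0,0,0],"gripper": 1}]}}

```text
time: 11.58
eef_pos: [0.2811, 0.5579, 0.263]
tool_rot: [-3.141, 0.0, -3.1]
contact_force: [0.7, 0.2, -0.1]
finger_gap: 0.001
```

Call:
{"op": "arm_command", "data": {"rows": [{"offset": [-0.04,0.04,0],"turn": [0,0,0],"gripper": 1},{"offset": [-0.03,0.03,0],"turn": [0,0,0],"gripper": 1},{"offset": [0,0,0],"turn": [0,0,0],"gripper": 1},{"offset": [0,0,0],"turn": [0,0,0],"gripper": 1}]}}

```text
time: 12.08
eef_pos: [0.2131, 0.626, 0.2626]
tool_rot: [-3.14, 0.0, -3.1]
contact_force: [-0.5, 0.2, -0.3]
finger_gap: -0.004
```

```bash
python3 - <<'E'
from rig import *
from h import *
s=get_state();print(s["contact_force"],s["eef_pos"],s["time"])
F={n:grab_frame(n) for n in("side","top")};np.savez("s3.npz",**F["side"]);np.savez("t3.npz",**F["top"])
a=F["side"]["image"][235:325,150:270,::-1];b=F["top"]["image"][145:225,205:285,::-1]
print([ (n,proj(F[n],(.5157,.232,.0145))) for n in F])
cv2.imwrite("pics/v7.png",cv2.hconcat([cv2.resize(a,(480,360),interpolation=3),cv2.resize(b,(320,320),interpolation=3,).copy() if 0 else cv2.copyMakeBorder(cv2.resize(b,(320,320),interpolation=3),0,40,0,0,0)]))
E
```

```text
[-0.4598804   0.24769082 -0.29659074] [0.2131449  0.62596598 0.26255796] 12.075
[('side', array([241.04275832, 288.26057394])), ('top', array([245.63301538, 207.7880679 ]))]
```

View pics/v7.png

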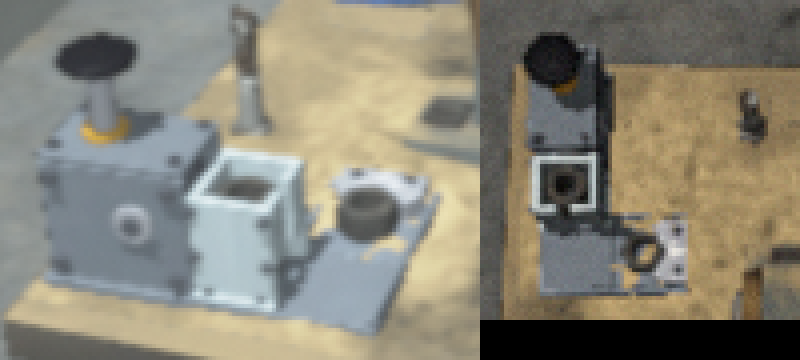

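The nut sits in the V: side crop (368,215) is pixel (241.6,288.4), and top crop (645,253) is pixel (245.9,207.9). Both are within about 1 px of the predicted nest position. The knob is up and the other nuts are in the magazine. One quick triangulation, then I'll hand in.

```bash
python3 - <<'E'
from rig import *
from h import *
S=dict(np.load("s3.npz"));T=dict(np.load("t3.npz"))
p,e=tri([ray(S,(241.6,288.4)),ray(T,(245.9,207.9))]);print(p,e,np.hypot(*(p[:2]-[.5157,.232])))
if np.hypot(*(p[:2]-[.5157,.232]))<.004: job_done();print("done")
E
```

```text
[0.51527657 0.2313372  0.01393185] [np.float64(0.0002774364925478563), np.float64(0.0002774364925480162)] 0.0007865039647164905
the job is handed in; nothing more can be done
done
```

I pressed the knob to its stop once, the lowest nut came out onto the tray, and I pushed it along the tray with shut fingertips into the V nest. I then moved the arm clear and handed the job in at about 12 s of robot time.

- **Press:** the force at the bottom stop was 15 N. After I let go, the pictures showed the knob back up and the stack one nut lower.
- **Nut in the nest:** the push ended with a 9.4 N reaction. The last two-view check put the nut's centre about 0.8 mm from my computed nest position, at mid-height z of about 14 mm, so it is lying flat.
- **Everything else:** in the last pictures the bolt was standing where it was. The bin was outside those crops, but the arm never went near it. The last force reading was below 1 N, so the robot was touching nothing.
- **Problems:** one move command was refused for lacking "turn" keys and was sent again. No check failed or disagreed.

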